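# Lock the isolator leg with the long T-key

## Task

Before the optics bench is moved, lock its vibration-isolator leg: take the long T-key out of its stand, lower it down the hollow leg onto the square stem at the bottom (not the leg with the round rod), and turn it clockwise, seen from above, all the way to the stop. Leave the key standing upright on the stem, let go, and do not disturb the shorter key.

Things in the scene. Friction and masses are not known exactly. Their poses are not given: they have to be found in the camera images.
- key: Long T-key, loose, 0.3-0.65 kg, 178 mm tall, upright in a black stand (inside 60 mm square, rim 40 mm up). Origin: centre of its underside, z up. Square socket at the foot, sides along x and y: 48 mm outside, 38 inside, 46 deep, open below. Round shank 16 mm. Crossbar to pinch across its width at the middle: 120 mm along x, 16 wide, 16 high, centre 170 mm above the origin.
- stem_top (a point): Tip of the square stem, on its axis, 50 mm above the table; x, y along its flat sides. Stem: 30 mm square, 24 high, then a 16 mm pyramid tip to guide the socket; it floats sideways 12 mm each way on soft springs (200 N/m). Leg: fixed square column, 100 mm inside, 116 outside, open top 105 mm and floor 10 mm above the table; the key's foot rests on that floor. The leg with a round rod: bystander.
- stem (a joint): Turn of the stem, rad, clockwise from above: starts at 0 to 0.2; 1.047 = locked at a firm stop, stem sides parallel to the leg's sides. Friction 0.1 N m, stays where left. Socket fits in any of 4 quarter turns, aligned within 10 degrees and 10 mm, and turns 19 degrees freely before it drives the stem.
- short_key: Shorter T-key, loose, 117 mm tall, round foot of 30 mm diameter, 80 mm crossbar along its x at the top, upright in its own stand; bystander, to be left alone. Origin: centre of its underside, z up.
Things that resemble listed ones, but are neither listed nor needed, are in the scene too. Leave any orange look-alike of the part that bears stem_top alone.

How it is judged:
On the way:
1. the held key's socket is down over the square stem (z of key in the frame of stem_top below -0.022 m and horizontal distance between key and stem_top below 0.012 m and angle between key's own z axis and vertical below 0.2 rad and contact force between the fingers and key above 0.5 N), for 0.2 s.
At the end, for the whole second after the job is handed in: The stem is within 10 degrees of its stop (joint above 0.87 rad), and the long key stands released and at rest with its socket over the stem: its foot at least 22 mm below the stem's tip, within 15 mm of the stem's axis sideways and within 14 degrees of upright (value of joint stem above 0.87 rad and z of key in the frame of stem_top below -0.022 m and horizontal distance between key and stem_top below 0.015 m and angle between key's own z axis and vertical below 0.25 rad and linear speed of key below 0.03 m/s); the robot touches nothing.
It fails at once if the shorter key is moved by more than 30 mm or tipped over (distance of short_key from where it was at the start of the episode above 0.03 m or angle between short_key's own z axis and vertical above 0.6 rad).
It also fails if it takes over 51 s, if anything falls off the work surface, if the arm or the gripper's body presses on something with over 40 N, if the wrist force passes 120 N, or if a joint passes its speed limit or range.

## Robot

A 6-joint arm with a two-finger parallel gripper is mounted at the origin on the work surface. World frame = base frame: x ahead of the robot, y to its left, z up, the work surface at z = 0. Lengths are in m, angles in rad, forces in N, time in s.
With the tool pointing down it reaches from about 0.275 to 1 m from the base axis. Payload 8.4 kg.
Tool frame: the origin (TCP) lies on the centre line of the jaws, within the pads' length; the fingertips stand tcp_to_tips ahead of it and the grasp point (between the pads) lies 3 mm ahead of it (tcp_to_tips is the distance from the TCP to the fingertips, in m); z points along the fingers, x is the direction in which the jaws open and shut, and the axes are right-handed (so a half turn about z gives the same grasp; the last joint's range is limited). The gripper opens to 85 mm and grips with 20 to 120 N. Pads are 22 mm wide; open, the fingers measure 114 mm over their backs; the gripper's body (76 mm by 85 mm) begins 54 mm behind the grasp point. The pads swing forward as they close: fully open they stand 13 mm farther back than shut.
Start: joints at [-1.131, 0.353, 1.633, -0, 1.155, -0.002], TCP at [0.267, -0.565, 0.228] pointing down, gripper open.
Joint ranges: [-2.63, 2.63], [-0.92, 2.1], [0.06, 2.66], [-1.3, 4.44], [0, 2.69], [-3.02, 3.02]. Speed limits (rad/s): [2.22, 2.22, 2.79, 3.14, 3.14, 3.14].

## Interface

Orientations are given as a rotation vector (axis times angle).
In Python, from station import * gives the robot as it stands.
- The arm moves only by the tool carry_out, never from a script. Its argument "rows" is text: rows parted by semicolons, each of 7 numbers parted by spaces: the gripper's target within -1 to 1 (shut at 1, half-way at 0, fully open at -1), then the shift along the tool's x, y, z in cm, then the turn, a rotation vector about the tool's x, y, z in units of 5 degrees (1.0 is 5 degrees). In form: gripper x y z wx wy wz; .... A call has exactly 8 rows; each row is the pose to reach, as a shift and turn from the pose commanded when the call began, along the tool's axes at that moment; what a row does not reach only later rows make up. A row lasts 1/8 s, in which the tool goes at most 62.5 mm and 10.7 degrees, less where a joint would pass 70% of its speed; a pose out of reach is approached as far as the arm can. A call with a gripper value outside its range is refused whole. The fingers move at their own pace and stop on an object; "grip_force" is the grip in N (left out, the last holds). Time passes only in rows, so rows that repeat a pose let the fingers close, or fill a call up. It gives the time, the measured TCP pose, the force and the opening at its end, in the units of the state.
- sense(): the state, without advancing time (a new reading comes with each control period).
- camera(name): name is "scene" or "side" or "wrist"; returns a dict with "img" (400x640x3 uint8, red, green, blue), "range_z" (400x640 float32, m along the optical axis (not along the pixel's ray), 0 where there is no reading), "mtx" (3x3 intrinsics, pixels), "D" ([k1, k2, p1, p2, k3] as OpenCV has them; the pictures are not rectified), "extrinsics" (4x4, takes a point from world to camera coordinates). Camera axes: x right, y down, z forward; pixel columns grow to the right and rows downward; lengths in m; the calibration is good to about 2 mm. A picture is of the moment at which its call begins.
- close_job(): hands the job in, once; it reports no verdict.
Trained networks look in a picture, given as the dict that the camera call returned (one of the last four; its "shot" number tells which), for a name from the list of things; names that differ only in an ending like _2 or _b are one class to them, and where a whole thing is asked for, a point or a joint stands for the part that bears it (a point fixed in the world has none). Each returns a list of dicts, best first, with "conf" (0 to 1); they miss things now and then, are a little off and sometimes report something else, mostly with a low value. They report only what shows in the picture. A call takes as long as a camera call. They do not tell look-alikes from the thing itself.
- masks_of(label, picture): "region" (400x640 bool, what is visible of it) and "xy" ([column, row] in pixels, amid what is visible of it).
- spot_point(label, picture): "xy" ([column, row] in pixels: a listed point, or the origin of a listed thing).
The state is a dict: "t": time; "joint_pos": joint angles; "joint_velocities": joint speeds; "tau": joint torques, N m; "tool_pos": TCP position; "tcp_rot": TCP orientation; "wrist_force": force on the tool from outside, world axes, zero at the start; "wrist_torque": the same for the moment, N m; "finger_gap": finger opening in m.
Only numpy, scipy, OpenCV 4.12 (cv2) and the standard library are available. Lean on these libraries where they do the work, as an engineer would, in place of code of your own. Each camera call takes 0.05 s, during which the arm holds its last target. There are 200 camera calls.

## Working session

There is one attempt and no reset: what is moved stays moved. The work goes in short steps, Python scripts to look and compute and a tool call to move; the robot and the scene stay as the last step left them, time stands still between calls to the robot, and variables do not carry over. Pictures are saved under pics/ and viewed, about 8 in all and at most 12, crops included, and the job is handed in when it is done.

Besides the shell and the picture viewer there is one more tool, called by a JSON object that holds its "method" and its "body", one argument or row to a line. carry_out: Moves the arm, as the interface text tells. Its arguments: {"type":"object","properties":{"rows":{"type":"string"},"grip_force":{"type":"number"}},"required":["rows"]}

```bash
ls; mkdir -p pics
cat > h.py <<'E'
from station import *
import numpy as np, cv2
from scipy.spatial.transform import Rotation as R
def cloud(c):
    h,w=c["range_z"].shape
    u,v=np.meshgrid(np.arange(w),np.arange(h))
    n=cv2.undistortPoints(np.stack([u,v],-1).reshape(-1,1,2).astype(np.float64),c["mtx"],c["D"]).reshape(h,w,2)
    z=c["range_z"].astype(float)
    P=np.dstack([n[...,0]*z,n[...,1]*z,z])
    E=np.array(c["extrinsics"]); P=(P-E[:3,3])@E[:3,:3]
    P[z==0]=np.nan
    return P
def save(c,name): cv2.imwrite("pics/"+name,c["img"][...,::-1])
def nets(c,labs=("key","stem_top","stem","short_key")):
    P=cloud(c)
    for l in labs:
        for m in masks_of(l,c):
            if m["conf"]<.2: continue
            q=P[m["region"]];q=q[~np.isnan(q[:,0])]
            print("mask",l,round(m["conf"],2),np.round(m["xy"]),len(q),np.round(np.median(q,0),3) if len(q) else "",np.round(q.max(0),3) if len(q) else "")
        for m in spot_point(l,c)[:4]: print("pt",l,round(m["conf"],2),np.round(m["xy"],1))
E
python3 - <<'E'
from h import *
s=sense();print({k:np.round(v,3) for k,v in s.items()})
for n in("scene","side"):
    c=camera(n);save(c,n+"0.png");print(n,np.round(-np.array(c["extrinsics"])[:3,:3].T@np.array(c["extrinsics"])[:3,3],3));nets(c)
E
```

```text
pics
{'t': np.float64(0.0), 'joint_pos': array([-1.131,  0.354,  1.634, -0.   ,  1.155, -0.002]), 'joint_velocities': array([-0.   , -0.   ,  0.002,  0.001, -0.   ,  0.001]), 'tau': array([-1.0000e-03, -6.0526e+01, -3.4207e+01, -0.0000e+00,  9.0000e-03,
       -0.0000e+00]), 'tool_pos': array([ 0.267, -0.565,  0.228]), 'tcp_rot': array([-2.654e+00,  1.680e+00,  2.000e-03]), 'wrist_force': array([-0.227,  0.097,  0.225]), 'wrist_torque': array([0.029, 0.034, 0.001]), 'finger_gap': np.float64(0.085)}
scene [ 0.832 -0.553  1.003]
mask key 0.57 [340. 249.] 950 [ 0.536 -0.126  0.08 ] [ 0.589 -0.016  0.189]
pt key 0.86 [340.9 266.8]
pt stem_top 0.55 [384.5 199.6]
pt stem_top 0.41 [209.6 233.2]
mask stem 0.39 [210. 235.] 60 [ 0.218 -0.287  0.044] [ 0.225 -0.269  0.054]Traceback (most recent call last):
  File "<stdin>", line 4, in <module>
  File "h.py", line 21, in nets
    for m in spot_point(l,c)[:4]: print("pt",l,round(m["conf"],2),np.round(m["xy"],1))
             ~~~~~~~~~~^^^^^
ValueError: it knows: key, short_key, stem_top
```

```bash
sed -i 's/for m in spot_point(l,c)\[:4\]/for m in (spot_point(l,c) if l!="stem" else [])[:4]/' h.py
python3 - <<'E'
from h import *
for n in("side","wrist"):
    c=camera(n);save(c,n+"0.png");print(n,np.round(-np.array(c["extrinsics"])[:3,:3].T@np.array(c["extrinsics"])[:3,3],3));nets(c)
E
```

```text
side [0.01  0.776 1.027]
mask key 0.9 [301. 138.] 817 [ 0.525 -0.112  0.099] [ 0.71  -0.083  0.187]
pt key 0.79 [298.8 172.1]
mask stem_top 0.54 [330. 336.] 201 [0.23  0.31  0.039] [0.25  0.321 0.051]
mask stem_top 0.51 [259. 220.] 13 [0.508 0.106 0.046] [0.513 0.11  0.05 ]
pt stem_top 0.53 [330.1 329.4]
pt stem_top 0.36 [256.2 219.8]
mask stem 0.65 [327. 333.] 217 [0.23  0.31  0.039] [0.25  0.351 0.106]
mask short_key 0.83 [354. 107.] 242 [ 0.457 -0.326  0.111] [ 0.5   -0.309  0.124]
pt short_key 0.55 [352.  131.7]
wrist [ 0.326 -0.537  0.374]
mask stem_top 0.65 [13. 96.] 421 [ 0.22  -0.284  0.046] [ 0.237 -0.25   0.052]
pt stem_top 0.91 [  9.1 102.4]
mask stem 0.78 [17. 96.] 469 [ 0.22  -0.284  0.046] [ 0.252 -0.246  0.107]
```

View pics/scene0.png

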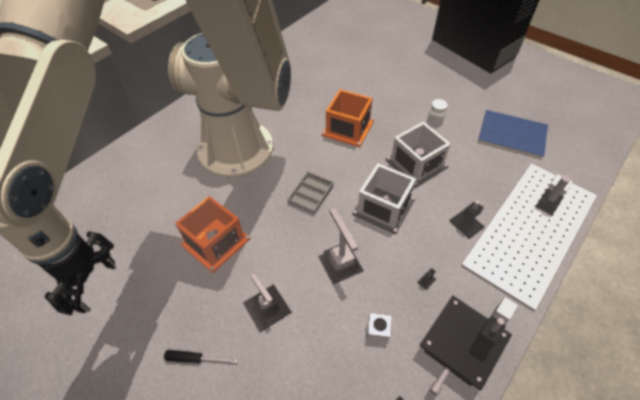

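The scene view shows the long key at (340,250) and the short key at (265,300). There are two white legs, at (387,195) and (420,150), and two orange look-alikes at (350,115) and (212,232). One crop of the white legs from both cameras will settle which one to use.

Run:
```python
from h import *
a=cv2.imread("pics/scene0.png")[110:240,340:460];b=cv2.imread("pics/side0.png")[170:300,200:320]
cv2.imwrite("pics/crop1.png",np.hstack([cv2.resize(x,(400,433),interpolation=3) for x in(a,b)]))
for n in("scene","side"):
    c=camera(n);P=cloud(c)
    m=(P[...,2]>.165)&(P[...,2]<.2)&(abs(P[...,0]-.54)<.1)&(abs(P[...,1]+.11)<.12)
    q=P[m];print(n,"bar",len(q),q[:,:2].mean(0),q.min(0),q.max(0))
    if len(q)>5:
        r=cv2.minAreaRect((q[:,:2]*1000).astype(np.float32));print(r)
    # legs: rim points z .1-.11
    m=(abs(P[...,2]-.105)<.006)&(P[...,0]>.3)&(P[...,0]<.8)&(P[...,1]>-.05)&(P[...,1]<.4)
    k,l,st,ce=cv2.connectedComponentsWithStats(m.astype(np.uint8))
    for i in range(1,k):
        if st[i,4]>60:
            q=P[l==i];print("rim",ce[i],st[i,4],cv2.minAreaRect((q[:,:2]*1000).astype(np.float32)))
```

```text
scene bar 383 [ 0.53647772 -0.12377032] [ 0.47800506 -0.15326316  0.16687798] [ 0.58870458 -0.08901582  0.18989413]
((533.3627319335938, -120.23973083496094), (16.941268920898438, 119.67628479003906), 63.650150299072266)
rim [421.80168776 141.80801688] 474 ((500.9707336425781, 309.83538818359375), (122.05345153808594, 118.89606475830078), 73.8095932006836)
rim [386.97003745 186.80337079] 534 ((514.7750244140625, 106.409423828125), (117.21768188476562, 120.91820526123047), 9.364496231079102)
side bar 308 [ 0.5254529 -0.1134474] [ 0.47094121 -0.14756695  0.16571867] [ 0.58543292 -0.08449141  0.1866658 ]
((527.53759765625, -117.57856750488281), (18.907394409179688, 123.30589294433594), 62.63338088989258)
rim [258.67521368 205.07521368] 585 ((511.2348937988281, 107.71751403808594), (118.0419921875, 121.59245300292969), 9.731574058532715)
rim [215.31985294 271.64583333] 816 ((498.44036865234375, 312.2135314941406), (118.54264068603516, 122.39618682861328), 75.0766830444336)
```

View pics/crop1.png

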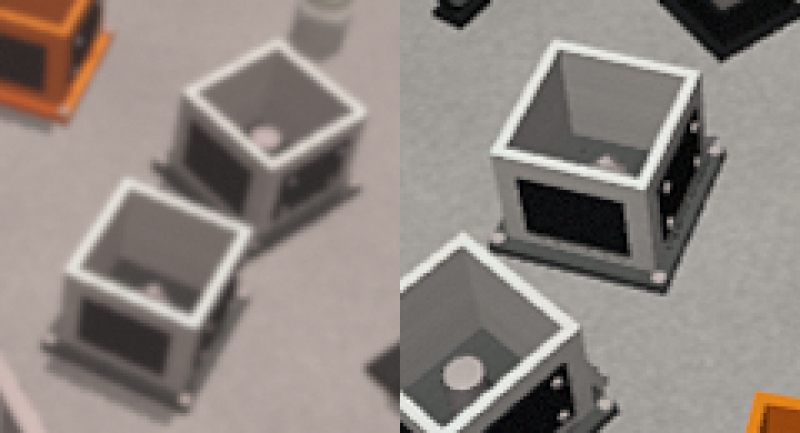

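View pics/side0.png

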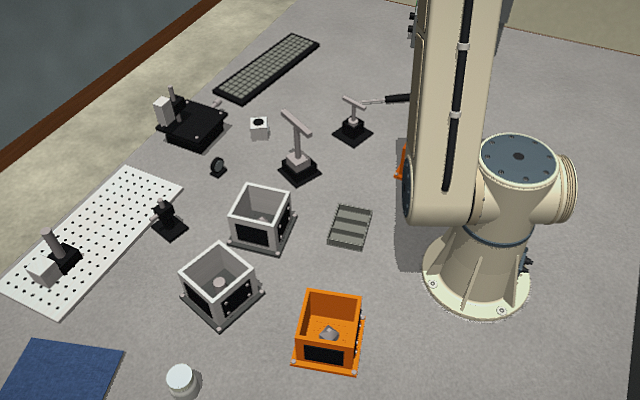

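The near white leg (scene 387,195; side 259,215) shows a small pyramid tip. The far white leg (scene 420,150; side 218,280) holds a flat round rod.

- Things that could be taken for the key: the long key at scene (340,250), side (297,140), and the short key at scene (265,300), side (352,115).
- Things that could be taken for the leg: near white, far white, and the orange ones at scene (350,115) and (212,232).
- Choice: the long key and the near white leg.

```bash
cat >> h.py <<'E'
def plan(x,y,z,yaw):
    "target TCP, yaw (deg) of tool x, tool pointing down"
    s=sense();R0=R.from_rotvec(s["tcp_rot"]);a=np.radians(yaw)
    Rt=R.from_matrix(np.array([[np.cos(a),np.sin(a),0],[np.sin(a),-np.cos(a),0],[0,0,-1]]))
    d=R0.inv().apply(np.array([x,y,z])-s["tool_pos"])*100; w=np.degrees((R0.inv()*Rt).as_rotvec())/5
    print("shift cm",np.round(d,2),"turn",np.round(w,2),"t",round(float(s["t"]),2),"yaw now",yawnow(s),"j",np.round(s["joint_pos"],2))
def yawnow(s):
    X=R.from_rotvec(s["tcp_rot"]).as_matrix()[:,0];return round(float(np.degrees(np.arctan2(X[1],X[0]))),2)
E
python3 - <<'E'
from h import *
print("tips",tcp_to_tips)
c=camera("side");P=cloud(c)
m=(P[...,2]>.165)&(P[...,2]<.2)&(abs(P[...,0]-.54)<.1)&(abs(P[...,1]+.11)<.12)
q=P[m][:,:2];w,v=np.linalg.eigh(np.cov(q.T));print("bar dir",np.degrees(np.arctan2(v[1,1],v[0,1])))
b=np.degrees(np.arctan2(v[1,1],v[0,1]))
for k in(-90,90): print(b+k);plan(.53,-.119,.33,b+k)
E
```

```text
tips 0.022
bar dir 154.08517440264256
64.08517440264256
shift cm [-29.08 -42.82 -10.15] turn [ -0.     0.   -25.75] t 1.25 yaw now -64.69 j [-1.13  0.35  1.63 -0.    1.16 -0.  ]
244.08517440264256
shift cm [-29.08 -42.82 -10.15] turn [ 0.    0.   10.25] t 1.25 yaw now -64.69 j [-1.13  0.35  1.63 -0.    1.16 -0.  ]
```

{"method": "carry_out", "body": {
  "rows": "-1 -1.5 -2 -3 0 0 -2; -1 -3.5 -5 -6 0 0 -4; -1 -6 -9 -9 0 0 -6; -1 -8.5 -13 -10 0 0 -8; -1 -11 -16 -10 0 0 -10; -1 -13.5 -20 -10 0 0 -12; -1 -16 -24 -10 0 0 -14; -1 -18.5 -28 -10 0 0 -16"
}}

```text
t: 2.25
tool_pos: [0.4419, -0.2767, 0.3287]
tcp_rot: [3.112, 0.427, 0.001]
wrist_force: [-0.3, -0.2, 0.7]
finger_gap: 0.085
```

Run:
```python
from h import *
plan(.53,-.119,.33,64)
```

```text
shift cm [ 12.74 -12.81  -0.13] turn [ 0.01 -0.   -9.67] t 2.25 yaw now 15.63 j [-0.56  0.1   1.73 -0.    1.31 -0.84]
```

{"method": "carry_out", "body": {
  "rows": "-1 2 -2 0 0 0 -2; -1 4.5 -4.5 0 0 0 -4; -1 7 -7 0 0 0 -6; -1 9.5 -9.5 0 0 0 -8; -1 11.5 -11.5 0 0 0 -9.67; -1 12.7 -12.8 0 0 0 -9.67; -1 12.7 -12.8 0 0 0 -9.67; -1 12.7 -12.8 0 0 0 -9.67"
}}

```text
t: 3.25
tool_pos: [0.5296, -0.1217, 0.3285]
tcp_rot: [2.671, 1.654, -0.001]
wrist_force: [0.2, -0.1, 0.8]
finger_gap: 0.0854
```

Run:
```python
from h import *
c=camera("wrist");save(c,"w1.png");P=cloud(c)
m=(P[...,2]>.165)&(P[...,2]<.2)&(abs(P[...,0]-.54)<.1)&(abs(P[...,1]+.11)<.12)
q=P[m];print(len(q),np.percentile(q[:,2],[5,50,95]))
q=P[m&(P[...,2]>np.percentile(q[:,2],50)-.004)][:,:2]
r=cv2.minAreaRect((q*1000).astype(np.float32));print(r)
w,v=np.linalg.eigh(np.cov(q.T));b=np.degrees(np.arctan2(v[1,1],v[0,1]));print("bar dir",b,q.mean(0))
# legs seen from here?
m=(abs(P[...,2]-.105)<.006)&(P[...,1]>0);print("rim px",m.sum())
plan(*(np.array(r[0])/1000),.178,b-90 if b>90 else b+90)
```

```text
2483 [0.18225963 0.18366421 0.18485191]
((531.2196044921875, -119.96998596191406), (15.746065139770508, 119.28111267089844), 63.296504974365234)
bar dir 153.39076813218682 [ 0.52840965 -0.11882993]
rim px 3930
shift cm [ 0.25  0.07 15.05] turn [-0.    0.    0.03] t 3.3 yaw now 63.55 j [-0.23  0.14  1.69 -0.    1.31 -1.34]
```

View pics/w1.png

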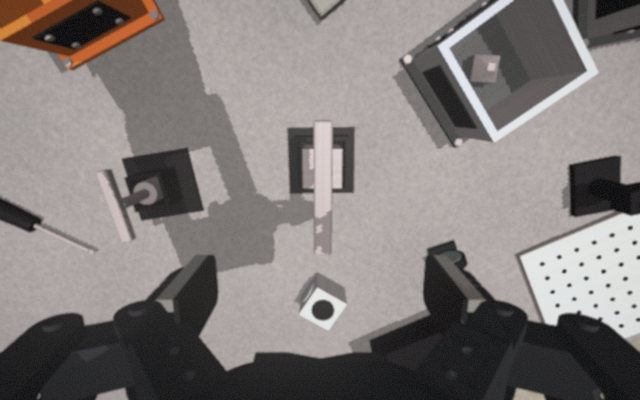

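The wrist view shows the long key's bar at (322,185) in its stand, with the short key off at (140,190). The near white leg at (500,70) holds a square stem with a pyramid tip at (485,68), so the leg choice is confirmed. I'll grasp now and measure the stem from this same view.

Run:
```python
from h import *
c=camera("wrist");P=cloud(c)
rim=(abs(P[...,2]-.105)<.005)&(P[...,1]>.0)&(P[...,1]<.19)&(abs(P[...,0]-.51)<.1)
print("rim",cv2.minAreaRect((P[rim][:,:2]*1000).astype(np.float32)))
box=np.zeros(rim.shape,bool);box[30:110,440:530]=1
m=box&(P[...,2]>.028)&(P[...,2]<.055)&(np.hypot(P[...,0]-.512,P[...,1]-.107)<.045)
q=P[m];print(len(q),q.mean(0),q.min(0),q.max(0))
print(cv2.minAreaRect((q[:,:2]*1000).astype(np.float32)))
t=q[q[:,2]>.044];print("tip",len(t),t.mean(0),t.max(0),"flat rect",cv2.minAreaRect((t[:,:2]*1000).astype(np.float32)))
for s in spot_point("stem_top",c): print(s, P[int(s["xy"][1]),int(s["xy"][0])])
cv2.imwrite("pics/stem.png",cv2.resize(c["img"][0:150,400:610,::-1],None,fx=3.6,fy=3.6,interpolation=3))
```

```text
rim ((513.9080200195312, 105.09910583496094), (117.1961669921875, 118.05150604248047), 9.55811882019043)
740 [0.51257364 0.10148252 0.0400174 ] [0.49323605 0.08412021 0.02803372] [0.53346463 0.1239571  0.05129099]
((513.6812744140625, 104.80313110351562), (31.05132293701172, 31.03221893310547), 59.660301208496094)
tip 192 [0.51316046 0.1040634  0.04756571] [0.52357249 0.11584083 0.05129099] flat rect ((512.4435424804688, 104.59664916992188), (17.494171142578125, 16.682964324951172), 59.422584533691406)
{'xy': [487.7, 67.0], 'conf': 0.6} [0.51216088 0.10095156 0.04958725]
```

View pics/stem.png

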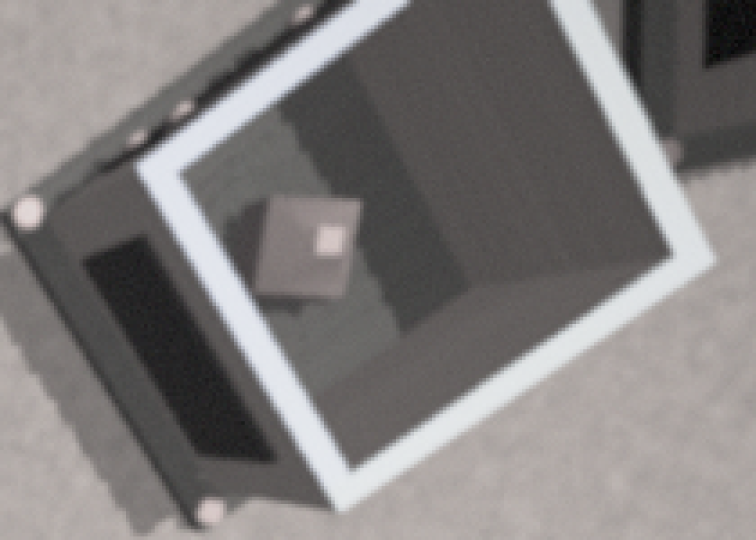

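{"method": "carry_out", "body": {
  "rows": "-1 0.1 0 2 0 0 0; -1 0.2 0 5 0 0 0; -1 0.25 0 8 0 0 0; -1 0.25 0.05 11 0 0 0; -1 0.25 0.05 13 0 0 0; -1 0.25 0.05 14.5 0 0 0; -1 0.25 0.05 15 0 0 0; -1 0.25 0.05 15 0 0 0"
}}

```text
t: 4.4
tool_pos: [0.5316, -0.1192, 0.1787]
tcp_rot: [2.669, 1.656, 0.0]
wrist_force: [-1.0, 0.7, 1.0]
finger_gap: 0.0856
```

The crop shows the square stem with its pyramid tip at (310,245) in the crop, centred in the leg. It is at (0.513, 0.105) with yaw about 59.5°, against 9.6° for the leg, so about 50° of turn remains. The fingers now straddle the bar, so I'll close them.

{"method": "carry_out", "body": {
  "rows": "1 0 0 0 0 0 0; 1 0 0 0 0 0 0; 1 0 0 0 0 0 0; 1 0 0 0 0 0 0; 1 0 0 0 0 0 0; 1 0 0 0 0 0 0; 1 0 0 -0.2 0 0 0; 1 0 0 -0.5 0 0 0",
  "grip_force": 70
}}

```text
t: 5.4
tool_pos: [0.5307, -0.1187, 0.1827]
tcp_rot: [-2.668, -1.656, 0.002]
wrist_force: [0.4, 0.4, -6.0]
finger_gap: 0.0119
```

{"method": "carry_out", "body": {
  "rows": "1 0 0 -1.5 0 0 0; 1 0 0 -3 0 0 0; 1 0 0 -5 0 0 0; 1 0 0 -7 0 0 0; 1 0 0 -9 0 0 0; 1 0 0 -11 0 0 0; 1 0 0 -12.5 0 0 0; 1 0 0 -12.5 0 0 0"
}}

```text
t: 6.4
tool_pos: [0.5322, -0.1192, 0.3101]
tcp_rot: [2.667, 1.656, 0.003]
wrist_force: [0.5, 0.2, -6.5]
finger_gap: 0.0122
```

Run:
```python
from h import *
s=sense();print(s["wrist_force"],s["finger_gap"],s["tool_pos"])
plan(.513,.105,.31,59.6)
c=camera("wrist");P=cloud(c);save(c,"w2.png")
c=camera("side");P=cloud(c)
m=(abs(P[...,0]-.53)<.07)&(abs(P[...,1]+.115)<.07)&(P[...,2]>.09)&(P[...,2]<.25)
q=P[m];print(len(q))
for lo,hi in((.1,.12),(.12,.145),(.17,.2),(.2,.23)):
    k=q[(q[:,2]>lo)&(q[:,2]<hi)]
    if len(k):print(lo,len(k),np.round(k.min(0),3),np.round(k.mean(0),3),np.round(k.max(0),3))
```

```text
[ 0.46993799  0.1568198  -6.51814009] 0.012184065212998427 [ 0.53215868 -0.1191875   0.31007979]
shift cm [ 1.924e+01 -1.166e+01 -1.000e-02] turn [ 0.03 -0.01  0.81] t 6.4 yaw now 63.66 j [-0.22  0.16  1.71  0.    1.27 -1.33]
706
0.12 85 [ 0.498 -0.133  0.132] [ 0.521 -0.105  0.139] [ 0.562 -0.087  0.145]
0.17 329 [ 0.498 -0.148  0.17 ] [ 0.526 -0.111  0.183] [ 0.562 -0.086  0.2  ]
0.2 62 [ 0.52  -0.122  0.201] [ 0.527 -0.113  0.216] [ 0.538 -0.107  0.23 ]
```

View pics/w2.png

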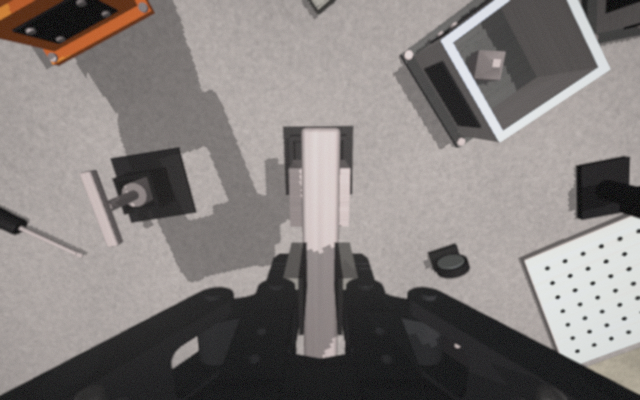

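The wrist view shows the key held upright by the middle of its bar (320,190), lifted clear, with the short key untouched at (140,190). Next I'll carry it over the leg.

{"method": "carry_out", "body": {
  "rows": "1 1.5 -1 0 0 0 0; 1 4.5 -2.7 0 0 0 0.2; 1 8 -4.9 0 0 0 0.4; 1 11.5 -7 0 0 0 0.6; 1 15 -9.1 0 0 0 0.8; 1 17.7 -10.7 0 0 0 0.8; 1 19 -11.5 0 0 0 0.8; 1 19.24 -11.66 0 0 0 0.8"
}}

```text
t: 7.5
tool_pos: [0.5119, 0.1059, 0.308]
tcp_rot: [-2.724, -1.565, 0.001]
wrist_force: [0.5, -1.0, -4.9]
finger_gap: 0.0118
```

Run:
```python
from h import *
plan(.513,.105,.31,59.6)
c=camera("side");save(c,"s2.png");P=cloud(c)
m=(abs(P[...,0]-.513)<.07)&(abs(P[...,1]-.105)<.07)&(P[...,2]>.12)&(P[...,2]<.182)
q=P[m];print("foot pts",len(q),q.min(0),q.max(0),q.mean(0))
m&=(P[...,2]>.178);q=P[m];print("foot top",q.mean(0),cv2.minAreaRect((q[:,:2]*1000).astype(np.float32)))
c=camera("scene");P=cloud(c)
m=(abs(P[...,0]-.513)<.07)&(abs(P[...,1]-.105)<.07)&(P[...,2]>.12)&(P[...,2]<.19)
q=P[m];print("foot pts",len(q),q.min(0),q.max(0),q.mean(0))
q=q[q[:,2]<.18];print(cv2.minAreaRect((q[:,:2]*1000).astype(np.float32)))
```

```text
shift cm [-0.02  0.14 -0.2 ] turn [-0.01  0.01  0.03] t 7.5 yaw now 59.75 j [ 0.2   0.12  1.75 -0.    1.27 -0.84]
foot pts 397 [0.47561719 0.08575761 0.13195027] [0.54249938 0.14199185 0.18195105] [0.49848463 0.12096303 0.15819223]
foot top [0.49999761 0.11895127 0.18016873] ((509.470458984375, 108.79552459716797), (48.99302673339844, 50.313629150390625), 61.65303039550781)
foot pts 496 [0.48092302 0.07190428 0.13482771] [0.54558978 0.13301522 0.18999096] [0.51873073 0.09344703 0.17123863]
((517.504150390625, 88.37229919433594), (67.27880859375, 34.32661819458008), 15.256094932556152)
```

The foot is within about 2 mm of the stem axis and aligned, so I'll lower it.

{"method": "carry_out", "body": {
  "rows": "1 0 0.1 1 0 0 0; 1 0 0.1 2.5 0 0 0; 1 0 0.1 4 0 0 0; 1 0 0.1 5.5 0 0 0; 1 0 0.1 7 0 0 0; 1 0 0.1 8 0 0 0; 1 0 0.1 8.7 0 0 0; 1 0 0.1 9.2 0 0 0"
}}

```text
t: 8.6
tool_pos: [0.5134, 0.1047, 0.2162]
tcp_rot: [2.725, 1.563, 0.0]
wrist_force: [0.5, -0.3, -5.9]
finger_gap: 0.0116
```

{"method": "carry_out", "body": {
  "rows": "1 0 0 0.4 0 0 0; 1 0 0 0.8 0 0 0; 1 0 0 1.2 0 0 0; 1 0 0 1.6 0 0 0; 1 0 0 2 0 0 0; 1 0 0 2.3 0 0 0; 1 0 0 2.6 0 0 0; 1 0 0 2.6 0 0 0"
}}

```text
t: 9.6
tool_pos: [0.5131, 0.1046, 0.1902]
tcp_rot: [-2.725, -1.563, 0.001]
wrist_force: [-0.1, 0.2, -5.5]
finger_gap: 0.0124
```

{"method": "carry_out", "body": {
  "rows": "1 0 0 0.2 0 0 0; 1 0 0 0.4 0 0 1; 1 0 0 0.4 0 0 2; 1 0 0 0.4 0 0 3; 1 0 0 0.4 0 0 4; 1 0 0 0.4 0 0 5; 1 0 0 0.4 0 0 6; 1 0 0 0.4 0 0 7"
}}

```text
t: 10.6
tool_pos: [0.5134, 0.1047, 0.1865]
tcp_rot: [-3.07, -0.667, -0.001]
wrist_force: [0.5, 0.2, -6.2]
finger_gap: 0.012
```

Run:
```python
from h import *
s=sense();print(yawnow(s),s["wrist_torque"],s["wrist_force"],s["tool_pos"])
```

```text
24.51 [ 0.01432144 -0.02222784  0.13890246] [ 0.46259801  0.15552047 -6.24770311] [0.51335633 0.10470131 0.18654907]
```

{"method": "carry_out", "body": {
  "rows": "1 0 0 0 0 0 0.8; 1 0 0 0 0 0 1.6; 1 0 0 0 0 0 2.4; 1 0 0 0 0 0 3.2; 1 0 0 0 0 0 4; 1 0 0 0 0 0 4.8; 1 0 0 0 0 0 5.6; 1 0 0 0 0 0 6"
}}

```text
t: 11.6
tool_pos: [0.5133, 0.1047, 0.1865]
tcp_rot: [-3.138, 0.148, -0.0]
wrist_force: [-0.1, 0.8, -5.0]
finger_gap: 0.0123
```

Run:
```python
from h import *
s=sense();print(yawnow(s),s["wrist_torque"],s["wrist_force"],s["tool_pos"])
```

```text
-5.4 [ 0.01955803 -0.07648683  0.1006912 ] [-0.11147155  0.79043747 -4.99074475] [0.51334138 0.10466974 0.18654417]
```

The torque reads 0.10 N m, which matches the stem friction, so the key is driving the stem. The stop should come at a yaw of about -9.4°.

{"method": "carry_out", "body": {
  "rows": "1 0 0 0 0 0 0.3; 1 0 0 0 0 0 0.6; 1 0 0 0 0 0 0.9; 1 0 0 0 0 0 1.2; 1 0 0 0 0 0 1.3; 1 0 0 0 0 0 1.3; 1 0 0 0 0 0 1.3; 1 0 0 0 0 0 1.3"
}}

```text
t: 12.6
tool_pos: [0.5133, 0.1046, 0.1865]
tcp_rot: [-3.125, 0.324, -0.0]
wrist_force: [0.2, 0.3, -4.3]
finger_gap: 0.012
```

Run:
```python
from h import *
s=sense();print(yawnow(s),s["wrist_torque"],s["wrist_force"],s["tool_pos"])
```

```text
-11.83 [ 0.01420617 -0.0561379   0.15700351] [ 0.19259184  0.31164315 -4.34944187] [0.51325052 0.10464422 0.18650048]
```

{"method": "carry_out", "body": {
  "rows": "1 0 0 0 0 0 0.3; 1 0 0 0 0 0 0.6; 1 0 0 0 0 0 0.8; 1 0 0 0 0 0 0.8; 1 0 0 0 0 0 0.8; 1 0 0 0 0 0 0.8; 1 0 0 0 0 0 0.8; 1 0 0 0 0 0 0.8"
}}

```text
t: 13.6
tool_pos: [0.5132, 0.1046, 0.1865]
tcp_rot: [3.112, -0.433, 0.0]
wrist_force: [0.1, 0.0, -5.4]
finger_gap: 0.0123
```

Run:
```python
from h import *
s=sense();print(yawnow(s),s["wrist_torque"],s["wrist_force"],s["tool_pos"])
c=camera("wrist");save(c,"w3.png");P=cloud(c)
m=(P[...,2]>.17)&(P[...,2]<.2)&(np.hypot(P[...,0]-.513,P[...,1]-.105)<.08)
q=P[m];w,v=np.linalg.eigh(np.cov(q[:,:2].T));print(len(q),"bar dir",np.degrees(np.arctan2(v[1,1],v[0,1])))
```

```text
-15.83 [ 0.04671145 -0.12103758  0.50030088] [ 0.05596738  0.01059495 -5.37547074] [0.51321544 0.10462631 0.18649939]
8053 bar dir 76.5519387447735
```

View pics/w3.png

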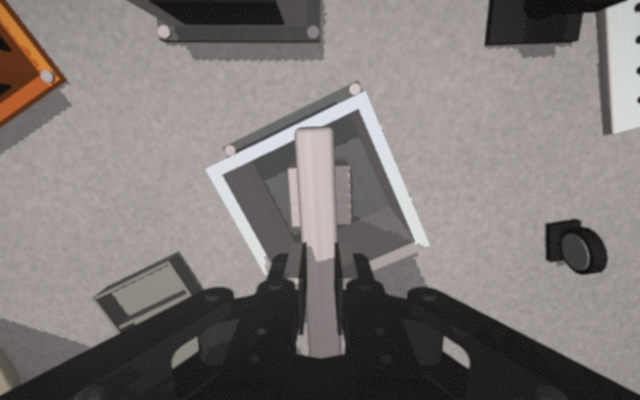

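The torque has jumped to 0.50 N m. In the view the key is down in the leg with its bar at (318,190) and turned past the leg's sides. One small extra push will confirm the stop, then I'll lower it to the floor.

{"method": "carry_out", "body": {
  "rows": "1 0 0 0 0 0 0.3; 1 0 0 0 0 0 0.6; 1 0 0 0 0 0 0.6; 1 0 0 0 0 0 0.6; 1 0 0 0 0 0 0.4; 1 0 0 0.1 0 0 0.2; 1 0 0 0.2 0 0 0.2; 1 0 0 0.3 0 0 0.2"
}}

```text
t: 14.65
tool_pos: [0.5154, 0.1051, 0.1857]
tcp_rot: [-3.106, 0.459, -0.008]
wrist_force: [-0.8, 0.1, 17.2]
finger_gap: 0.0122
```

Run:
```python
from h import *
s=sense();print(yawnow(s),s["wrist_torque"],s["wrist_force"],s["tool_pos"])
```

```text
-16.82 [-0.02305957  0.01925098  0.5466058 ] [-0.76180538  0.13250366 17.17353715] [0.51544973 0.10508965 0.18570992]
```

{"method": "carry_out", "body": {
  "rows": "1 0 0 -0.2 0 0 -0.2; 1 0 0 -0.2 0 0 -0.2; -1 0 0 -0.2 0 0 -0.2; -1 0 0 -0.2 0 0 -0.2; -1 0 0 -0.2 0 0 -0.2; -1 0 0 -0.2 0 0 -0.2; -1 0 0 -0.2 0 0 -0.2; -1 0 0 -0.2 0 0 -0.2"
}}

```text
t: 15.65
tool_pos: [0.5132, 0.1046, 0.1855]
tcp_rot: [3.112, -0.433, -0.0]
wrist_force: [-0.1, -0.5, -0.6]
finger_gap: 0.0853
```

{"method": "carry_out", "body": {
  "rows": "-1 0 0 -0.8 0 0 0; -1 0 0 -2 0 0 0; -1 0 0 -4 0 0 0; -1 0 0 -6 0 0 0; -1 0 0 -8 0 0 0; -1 0 0 -10 0 0 0; -1 0 0 -12 0 0 0; -1 0 0 -12 0 0 0"
}}

```text
t: 16.65
tool_pos: [0.5142, 0.1048, 0.3077]
tcp_rot: [-3.11, 0.433, -0.006]
wrist_force: [-0.7, 0.4, 0.1]
finger_gap: 0.0853
```

Run:
```python
from h import *
s=sense();print(s["t"],s["wrist_force"],s["tool_pos"],s["finger_gap"])
c=camera("wrist");save(c,"w4.png");P=cloud(c)
d=np.hypot(P[...,0]-.513,P[...,1]-.105)<.08
q=P[d&(P[...,2]>.17)&(P[...,2]<.2)];w,v=np.linalg.eigh(np.cov(q[:,:2].T));print(len(q),"bar dir",np.degrees(np.arctan2(v[1,1],v[0,1])),cv2.minAreaRect((q[:,:2]*1000).astype(np.float32)),np.percentile(q[:,2],[5,50,95]))
q=P[d&(P[...,2]>.035)&(P[...,2]<.075)&(np.hypot(P[...,0]-.513,P[...,1]-.105)<.042)];print("foot",cv2.minAreaRect((q[:,:2]*1000).astype(np.float32)),np.median(q[:,2]))
c=camera("side");nets(c,("short_key",))
```

```text
16.65 [-0.73209418  0.4307889   0.05551701] [0.51417807 0.10482406 0.30765853] 0.0852834741464777
2904 bar dir 80.90542928906801 ((513.6167602539062, 105.06352233886719), (119.60859680175781, 16.035221099853516), 80.9024658203125) [0.18639393 0.18771708 0.18892295]
foot ((513.7757568359375, 104.93492126464844), (48.293121337890625, 47.85338592529297), 80.91468811035156) 0.06185011990538034
mask short_key 0.7 [354. 108.] 249 [ 0.457 -0.326  0.111] [ 0.497 -0.313  0.125]
pt short_key 0.79 [353.2 135.1]
```

View pics/w4.png

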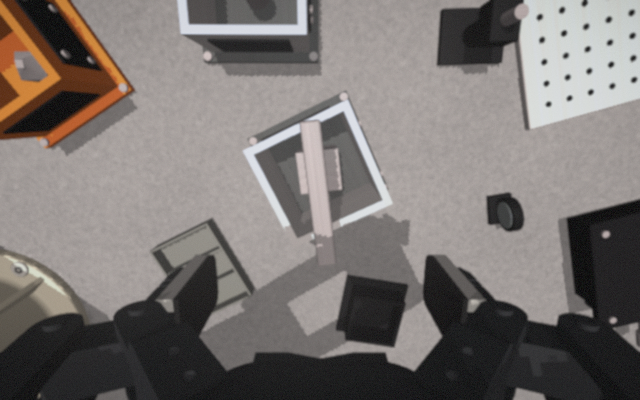

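The key stands free at (318,190). Its bar top is at 0.188 m, so the foot is on the leg floor, and the foot and bar centres coincide. Its yaw of -9.1° is 18.7° past the leg's 9.6°, which is where the stop should be.

```bash
python3 -c "
from station import *
print(close_job())"
```

```text
the job is handed in; nothing more can be done
None
```

I lifted the long T-key from its stand and lowered it onto the square stem in the near white leg. I then turned it clockwise to the stop, let go, backed off 12 cm and handed the job in at about 16.7 s.

**Stop reached:** The stem started about 50° short of the stop. The torque rose from about 0.1 to 0.5 N m at the end of the turn. The key finished at yaw -9.1°, against 9.6° for the leg. That 18.7° lead matches the socket's 19° free play with the stem at its stop. I inferred the stem angle this way, because the stem could not be seen under the key.

**Key standing:** The bar top is at 0.188 m, so the foot rests on the leg floor. The bar and foot centres agree to within 1 mm, so it stands upright, about 1 mm from where I measured the stem axis. The gripper is open and clear.

**Short key:** Its measured position is the same as at the start.

**Disagreements:**
- The bar slipped about 7° in the grip while pushing on the stop, so the tool's yaw overstated the key's.
- Lowering the key at the end pressed it on the floor with 17 N for a moment before I backed off.
- The gripper gap read 12 mm on the 16 mm bar throughout, though the hold was sound.

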